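# Slide the mixing slab out over the cart edge

### The arm

A 6-joint arm with a two-finger parallel gripper is mounted at the origin on the work surface. World frame = base frame: x ahead of the robot, y to its left, z up, the work surface at z = 0. Lengths are in m, angles in rad, forces in N, time in s.
With the tool pointing down it reaches from about 0.375 to 0.9 m from the base axis. Payload 3.1 kg.
Tool frame: the origin (TCP) lies midway between the tips of the shut fingers; the grasp point (between the pads) lies 19 mm behind it; x points along the fingers, z is the direction in which the jaws open and shut, and the axes are right-handed (so a half turn about x gives the same grasp; the last joint's range is limited). The gripper opens to 85 mm and grips with 20 to 120 N. Pads are 22 mm wide; open, the fingers measure 114 mm over their backs; the gripper's body (76 mm by 85 mm) begins 54 mm behind the grasp point. The pads swing forward as they close: fully open they stand 13 mm farther back than shut.
Start: joints at [0.977, 0.527, 1.433, -0, 1.181, -0.178], TCP at [0.252, 0.572, 0.231] pointing down, gripper open.
Joint ranges: [-3.08, 3.08], [-0.75, 2.2], [0.22, 2.44], [-1.43, 4.57], [0, 2.65], [-2.85, 2.85]. Speed limits (rad/s): [2.79, 2.79, 3.14, 3.14, 3.14, 3.14].

### API

Orientations are given as a unit quaternion [x, y, z, w].
In Python, from station import status, snapshot, camera_params, ticket gives the robot as it stands.
- The arm moves only by the tool arm_command, never from a script. Its argument "series" is a list that holds one entry, the list of rows, each a list of 4 numbers: the shift along the tool's x, y, z in mm, then the turn about the tool's x in rad. A call has 1 to 10 rows; each row shifts and turns the commanded pose from where the row before left it, along the tool's axes as they then stand; what a row does not reach is not made up. A row lasts 1/10 s, in which the tool goes at most 50 mm and 8.59 degrees, less where a joint would pass 70% of its speed; a pose out of reach is approached as far as the arm can. A call is refused whole if a number of a shift passes 50 or a number of a turn 0.15, either way. A call with a gripper value outside its range is refused whole. "jaw" is the opening in per cent of the stroke, from 0 (shut) to 100 (fully open), set as the call begins (left out, the last holds). The fingers move at their own pace and stop on an object; "force" is the grip in N (left out, the last holds). Time passes only in rows, so rows that do not move let the fingers close. It gives the time, the measured TCP pose, the force and the opening at its end, in the units of the state.
- status.sense(): the state, without advancing time (a new reading comes with each control period).
- snapshot(name): name is "scene" or "side" or "wrist"; returns the picture (384x512x3 uint8, red, green, blue); there is no depth.
- camera_params(name): a dict with "fovy" (degrees; the focal length in pixels is half the picture's height over the tangent of half this angle, whatever the lens; pixels are square), "cx", "cy" (the principal point, pixels), "extrinsics" (4x4, takes a point from camera to world coordinates); the wrist camera has in their place "mount" (4x4, takes a point from camera to tool coordinates, whose origin is the TCP and whose axes are the tool frame's). Camera axes: x right, y down, z forward; pixel columns grow to the right and rows downward; lengths in m; the calibration is good to about 2 mm. A picture is of the moment at which its call begins: read the wrist's pose just before it. camera_params takes no time and is no camera call.
- ticket.sign_off(): hands the job in, once; it reports no verdict.
The state is a dict: "t": time; "q": joint angles; "qd": joint speeds; "tau": joint torques, N m; "tcp_pos": TCP position; "tool_rot": TCP orientation; "force": force on the tool from outside, world axes, zero at the start; "ft_torque": the same for the moment, N m; "finger_gap": opening from 0.0 (shut) to 1.0 (fully open).
Only numpy, scipy, OpenCV 4.12 (cv2) and the standard library are available. Lean on these libraries where they do the work, as an engineer would, in place of code of your own. Each camera call takes 0.05 s, during which the arm holds its last target. There are 200 camera calls.

### The job

Push the glass mixing slab across the cart top with your fingertips until a third of its length sticks out over the cart's right-hand edge (seen from the robot), the one beside the patient chair, square to that edge, so the assistant can take hold of it there. Only slide it, never lift it, and don't touch the dappen dish standing on it: the dish rides along upright. Leave the jar, the dropper bottle and the spatula alone.

Things in the scene. Friction and masses are not known exactly. Their poses are not given: they have to be found in the camera images.
- slab_center (a point): Centre (half-way up, 5 mm over the cart top) of the mixing slab: a loose plate of clear, greenish glass, 150 mm long, 100 mm wide, 10 mm thick, about 0.4 kg, lying flat on the cart. Its y axis runs along its length (y = +75 mm and -75 mm are the short ends; the -y end is the one nearer the cart edge at the start), x across it, z up. It starts turned by up to about 20 degrees from square.
- cart_edge (a point): Middle of the top rim of the cart's edge on the patient chair's side, the edge that the slab shall stick out over. The axes are the cart's: x along this straight edge, y from the edge inward over the cart top, z up, with z = 0 in the cart's top face. The edge is 420 mm long (x = -210 to +210 mm), and the flat top reaches 460 mm inward; beyond the edge there is nothing to hold the slab up.
- cart: The assistant's mobile cart: cream cabinet with a plain grey laminate top, 420 mm (x) by 460 mm (y), no rim. In the far corner away from the chair side a white cotton-roll dispenser is fixed on it (x 130 to 200, y 129 to 233 mm, 87 mm tall). It does not move. Origin at the middle of the top face, level with the work surface; z up; -y points to the edge on the patient chair's side (robot's right), +x away from the robot.
- dish: Dappen dish: small eight-sided glass cup with a waist, amber tint, 31 mm across, 26 mm tall, about 35 g, standing loose on the slab near its middle (up to 20 mm off). Origin at the centre of its underside, z up.
- jar: Powder jar of amber glass with a white cap, 42 mm across, 62 mm tall, standing loose on the cart top beyond the slab (robot's far side). Origin at the centre of its underside.
- dropper: Dropper bottle of amber glass with a black cap and a rubber bulb, 29 mm across, 88 mm tall, standing loose on the cart top beyond the slab. Origin at the centre of its underside. It and the jar swap places from start to start.
- spatula: Steel cement spatula, 172 mm long, 10 mm wide, 5 mm high, lying loose on the cart top between the slab and the robot, its length (its y axis, from -77 to +95 mm) roughly across the robot's view. Origin under its middle.
Things that resemble listed ones, but are neither listed nor needed, are in the scene too. What is shaped like the dropper but yellow is not meant. Leave any blue look-alike of the dish alone.

How it is judged:
By the outcome, as a careful person would: the job done as asked, in the order asked, and still so for the second after the job is handed in, with the robot touching nothing.
It also fails if it takes over 45 s, if anything falls off the work surface, if the arm or the gripper's body presses on something with over 40 N, if the wrist force passes 120 N, or if a joint passes its speed limit or range.

## Working session

There is one attempt and no reset: what is moved stays moved. The work goes in short steps, Python scripts to look and compute and a tool call to move; the robot and the scene stay as the last step left them, time stands still between calls to the robot, and variables do not carry over. Pictures are saved under pics/ and viewed, about 8 in all and at most 12, crops included, and the job is handed in when it is done.

Besides the shell and the picture viewer there is one more tool, called after "Request:" as name(argument=value, ...) on one line, values as JSON. arm_command: Moves the arm, as the interface text tells. Its arguments: {"type":"object","properties":{"series":{"type":"array"},"jaw":{"type":"number"},"force":{"type":"number"}},"required":["series"]}

```bash
ls; mkdir -p pics
python3 - <<'E'
from station import status, snapshot, camera_params
import cv2,numpy as np
s=status.sense();print({k:np.round(v,3) for k,v in s.items()})
for n in("scene","side"):
    p=camera_params(n);print(n,p['fovy'],p['cx'],p['cy'],np.round(p['extrinsics'],4).tolist())
print(np.round(camera_params("wrist")["mount"],4).tolist(),camera_params("wrist")["fovy"])
a=[snapshot(n) for n in("scene","side")]
for n,i in zip(("scene","side"),a): cv2.imwrite(f"pics/{n}0.png",i[:,:,::-1])
for n,i in zip(("scene","side"),a): cv2.imwrite(f"pics/{n}0b.png",cv2.resize(i[:,:,::-1],(800,600),interpolation=cv2.INTER_CUBIC))
E
```

```text
pics
{'t': np.float64(0.0), 'q': array([ 0.976,  0.529,  1.434,  0.   ,  1.181, -0.178]), 'qd': array([ 0.001, -0.   ,  0.001,  0.002, -0.001, -0.001]), 'tau': array([ 1.0000e-03, -4.4234e+01, -1.7803e+01, -0.0000e+00,  8.0000e-03,
        0.0000e+00]), 'tcp_pos': array([0.252, 0.571, 0.23 ]), 'tool_rot': array([-0.386,  0.593,  0.386,  0.592]), 'force': array([-0.252, -0.336, -0.216]), 'ft_torque': array([0.052, 0.047, 0.048]), 'finger_gap': np.float64(0.999)}
scene 54.344808289232475 253.72488159238995 192.5050535397366 [[0.7435, 0.4612, -0.4841, 0.9396], [0.6687, -0.5113, 0.5398, -0.355], [0.0014, -0.7251, -0.6886, 0.5035], [0.0, 0.0, 0.0, 1.0]]
side 43.45920947988087 246.4285530046058 195.0306554351592 [[-0.9035, -0.3337, 0.2688, 0.3873], [-0.4285, 0.7121, -0.5561, 0.4444], [-0.0058, -0.6177, -0.7864, 0.6897], [0.0, 0.0, 0.0, 1.0]]
[[0.0014, -0.2582, 0.9661, -0.1435], [-0.0006, -0.9661, -0.2582, 0.0651], [1.0, -0.0002, -0.0015, 0.0003], [0.0, 0.0, 0.0, 1.0]] 58.91840067370061
```

View pics/scene0b.png

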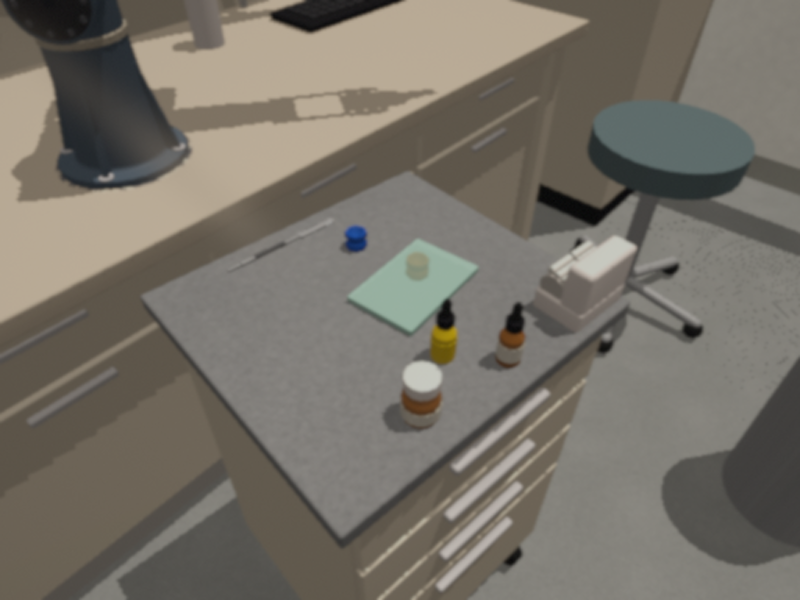

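View pics/side0b.png

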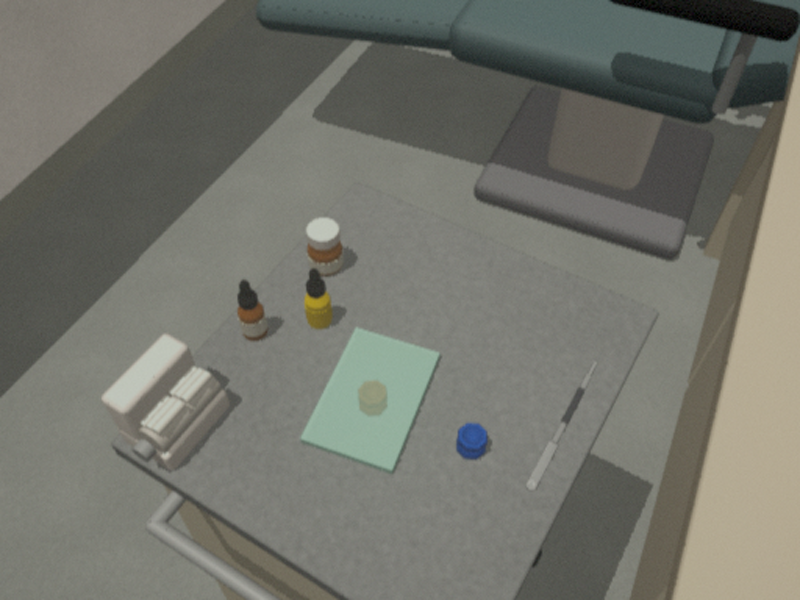

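The scene picture (800x600 view) shows:
- slab at (413,285), with the amber dish on it at (417,265)
- look-alikes: blue dish (356,238) and yellow dropper (443,335), both left alone
- jar (421,395), real dropper (510,338), spatula (282,246)
- chair-side edge running from (147,300) to (345,540)

The slab is the only green plate.

```bash
cat > h.py <<'E'
import cv2,numpy as np
from station import camera_params,snapshot,status
from scipy.spatial.transform import Rotation as R
def cam(n,s=None):
    p=camera_params(n)
    if n=="wrist":
        T=np.eye(4);T[:3,:3]=R.from_quat(s['tool_rot']).as_matrix();T[:3,3]=s['tcp_pos'];E=T@p['mount']
    else:E=np.array(p['extrinsics'])
    return E,192/np.tan(np.radians(p['fovy'])/2),p['cx'],p['cy']
def ray(c,px,z):
    E,f,cx,cy=c;px=np.atleast_2d(px).astype(float)
    d=np.c_[(px[:,0]-cx)/f,(px[:,1]-cy)/f,np.ones(len(px))]@E[:3,:3].T
    return (E[:3,3]+d*((z-E[2,3])/d[:,2])[:,None])[:,:2]
def proj(c,P):
    E,f,cx,cy=c;q=(np.atleast_2d(P)-E[:3,3])@E[:3,:3];return np.c_[f*q[:,0]/q[:,2]+cx,f*q[:,1]/q[:,2]+cy]
def slab(img,c,z=.01):
    h=cv2.cvtColor(img,cv2.COLOR_RGB2HSV)
    m=cv2.inRange(h,(60,35,90),(95,255,255))
    m=cv2.morphologyEx(m,cv2.MORPH_OPEN,np.ones((3,3)))
    ct=max((k for k in cv2.findContours(m,cv2.RETR_EXTERNAL,cv2.CHAIN_APPROX_NONE)[0] ),key=cv2.contourArea)
    w=ray(c,cv2.convexHull(ct)[:,0],z)*1000
    (ce,sz,a)=cv2.minAreaRect(w.astype(np.float32))
    b=cv2.boxPoints((ce,sz,a)); e=b[1]-b[0];g=b[2]-b[1]; L=e if np.hypot(*e)>np.hypot(*g) else g
    return ce,sz,(np.degrees(np.arctan2(L[1],L[0]))%180)-90,b
E
python3 - <<'E'
from h import *
np.set_printoptions(precision=1,suppress=True)
k=.64
S={"scene":{"cornerNR":(147,300),"cornerFR":(345,540),"cornerNL":(410,174),"jar":(421,418),"drop":(510,360),"yel":(443,357),"blue":(356,246),"spA":(231,268),"spB":(333,221),"dish":(417,273)},
"side":{"cornerFR":(357,183),"cornerNR":(657,315),"jar":(328,265),"drop":(256,333),"yel":(320,322),"blue":(471,450),"spA":(595,364),"spB":(530,486),"dish":(372,407)}}
for n in S:
    img=cv2.imread(f"pics/{n}0.png")[:,:,::-1].copy();c=cam(n)
    print(n,slab(img,c))
    for o,p in S[n].items(): print(o,ray(c,np.array(p)*k,.01 if o=="dish" else 0)[0]*1000)
E
```

```text
scene ((588.23486328125, 67.65707397460938), (96.77947998046875, 141.39012145996094), np.float32(4.66304), array([[534.3, 134.2],
       [545.8,  -6.7],
       [642.2,   1.1],
       [630.7, 142.1]], dtype=float32))
cornerNR [ 352.7 -168.4]
cornerFR [ 755.2 -216.2]
cornerNL [402.2 276.5]
jar [722. -74.]
drop [745.9  53.4]
yel [686.9   6.2]
blue [470.   84.2]
spA [380.  -60.5]
spB [403.6 103.5]
dish [577.5  88.4]
side ((675.7171630859375, -677.4678955078125), (636.6195068359375, 170.26498413085938), np.float32(-81.16741), array([[ 348.1, -642.2],
       [ 374.3, -810.5],
       [1003.3, -712.7],
       [ 977.2, -544.5]], dtype=float32))
cornerFR [ 745.4 -214.1]
cornerNR [ 333.4 -162.4]
jar [712.1 -69.4]
drop [737.9  55.5]
yel [679.6  11. ]
blue [464.3  88.6]
spA [379.4 -66.3]
spB [397.9 100.3]
dish [574.   91.4]
```

```bash
cat >> h.py <<'E'
def ws(img,c):
    "keep only the cart top region"
    q=np.array([[.36,-.4,.01],[.36,.26,.01],[.75,.26,.01],[.75,-.4,.01]])
    m=np.zeros(img.shape[:2],np.uint8);cv2.fillConvexPoly(m,proj(c,q).astype(np.int32),255)
    return cv2.bitwise_and(img,img,mask=m)
E
python3 - <<'E'
from h import *
np.set_printoptions(precision=1,suppress=True)
for n in("scene","side"):
    img=cv2.imread(f"pics/{n}0.png")[:,:,::-1].copy();c=cam(n)
    print(n,slab(ws(img,c),c))
    # edge: subpixel max gradient across the approx line
    g=cv2.GaussianBlur(cv2.cvtColor(img,cv2.COLOR_RGB2GRAY),(3,3),0).astype(np.float32)
    a,b=np.array([348,-166]),np.array([750,-215]);u=(b-a)/np.linalg.norm(b-a);nn=np.array([-u[1],u[0]])
    P=[]
    for t in np.linspace(.08,.92,60):
        s=np.arange(-15,15.1,.5);w=(a+(b-a)*t)+s[:,None]*nn
        px=proj(c,np.c_[w/1000,0*s]).astype(np.float32)
        v=cv2.remap(g,px[:,0].reshape(1,-1),px[:,1].reshape(1,-1),cv2.INTER_LINEAR)[0]
        d=np.abs(v[6:]-v[:-6]);i=d.argmax()+3;P.append(w[i])
    vx,vy,x,y=cv2.fitLine(np.array(P,np.float32),cv2.DIST_HUBER,0,.01,.01).ravel()
    P=np.array(P);r=(P-[x,y])@[-vy,vx]
    print("edge ang",np.degrees(np.arctan2(vy,vx)*1),"pt",x,y,"med res",np.median(abs(r)), "y at x=550:",y+(550-x)*vy/vx)
s=status.sense();Rm=R.from_quat(s['tool_rot']).as_matrix();print(Rm)
E
```

```text
scene ((588.23486328125, 67.65707397460938), (96.77947998046875, 141.39012145996094), np.float32(4.66304), array([[534.3, 134.2],
       [545.8,  -6.7],
       [642.2,   1.1],
       [630.7, 142.1]], dtype=float32))
edge ang -6.606045 pt 547.9316 -194.50012 med res 0.13915221274853223 y at x=550: -194.73967
side ((580.1982421875, 78.16630554199219), (100.17365264892578, 150.99920654296875), np.float32(4.6062317), array([[524.2, 149.4],
       [536.3,  -1.1],
       [636.2,   6.9],
       [624.1, 157.4]], dtype=float32))
edge ang -6.8177433 pt 546.0205 -195.97427 med res 0.5464157902905574 y at x=550: -196.45004
[[-0.  -0.9  0.4]
 [-0.   0.4  0.9]
 [-1.   0.  -0. ]]
```

Request:
arm_command(series=[[[0,-36,-16.3,0],[0,-36,-16.3,0],[0,-36,-16.3,0],[0,-36,-16.3,0],[0,-36,-16.3,0],[0,-36,-16.3,0],[0,-36,-16.3,0],[0,-36,-16.3,0],[0,-36,-16.3,0],[0,-36,-16.3,0]]], jaw=60)

```text
t: 1.1
tcp_pos: [0.5165, 0.2758, 0.2309]
tool_rot: [-0.386, 0.593, 0.386, 0.592]
force: [0.4, 0.1, -1.3]
finger_gap: 0.597
```

Request:
arm_command(series=[[[0,-36,-16.3,0],[0,-36,-16.3,0],[0,-36,-16.3,0],[0,0,0,0.141],[0,0,0,0.141],[0,0,0,0.141],[0,0,0,0.141],[0,0,0,0.141],[0,0,0,0.141],[0,0,0,0.141]]])

```text
t: 2.1
tcp_pos: [0.5945, 0.1888, 0.2307]
tool_rot: [-0.057, 0.705, 0.057, 0.704]
force: [0.1, 0.1, 0.0]
finger_gap: 0.597
```

Request:
arm_command(series=[[[20,0,0,0.141],[20,0,0,0.141],[20,0,0,0],[20,0,0,0],[20,0,0,0],[20,0,0,0],[0,0,0,0],[0,0,0,0]]])

```text
t: 2.9
tcp_pos: [0.5947, 0.1889, 0.111]
tool_rot: [0.04, 0.706, -0.04, 0.706]
force: [-0.2, -0.0, 0.9]
finger_gap: 0.6
```

Run:
```python
from h import *
np.set_printoptions(precision=1,suppress=True)
s=status.sense();w=snapshot("wrist");i=snapshot("side")
c=cam("side");cw=cam("wrist",s)
print(R.from_quat(s['tool_rot']).as_matrix()@[0,0,1])
print(slab(ws(i,c),c));print(slab(w,cw))
cv2.imwrite("pics/w1.png",np.hstack([w,i])[:,:,::-1][:, :])
cv2.imwrite("pics/w1b.png",cv2.resize(np.hstack([w,i])[:,:,::-1],(800,300)))
```

```text
[ 1.  -0.1 -0. ]
((620.3366088867188, 113.2457275390625), (4.86525821685791, 5.683998107910156), np.float32(28.193588), array([[616.8, 114.6],
       [619.5, 109.6],
       [623.8, 111.9],
       [621.1, 116.9]], dtype=float32))
((580.2970581054688, 153.56983947753906), (5.150823593139648, 2.198939561843872), np.float32(-81.512474), array([[577.6, 154.3],
       [577.9, 152.1],
       [583. , 152.9],
       [582.7, 155. ]], dtype=float32))
```

View pics/w1b.png

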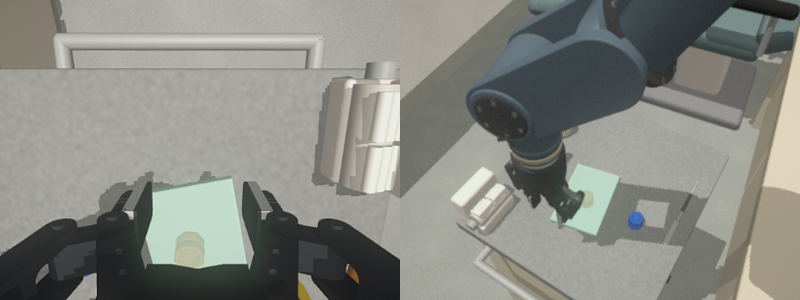

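The left half is the wrist view: the slab end's top edge runs (150,188)–(232,178), between the fingers, with the dish at (190,248). The right half is the side view, where the gripper is beyond the slab's left end and clear of the blue dish. I'll loosen the mask and check the end line before descending.

```bash
sed -i 's/(60,35,90)/(55,22,60)/' h.py
python3 - <<'E'
from h import *
im=cv2.imread("pics/w1.png")[:,:,::-1];w=im[:,:512].copy();i=im[:,512:].copy()
s=status.sense();cw=cam("wrist",s);c=cam("side")
print(slab(ws(i,c),c))
h=cv2.cvtColor(w,cv2.COLOR_RGB2HSV);print(h[250,220],h[270,280],h[120,200])
print(ray(cw,[[192,240.6],[297,228]],.01)*1000, ray(cw,[[192,345],[305,300]],.01)*1000)
print(proj(cw,[[*s['tcp_pos'][:2],.01],[*s['tcp_pos']]]))
E
```

```text
((586.73876953125, 79.17909240722656), (115.02986907958984, 154.22683715820312), np.float32(4.6056747), array([[523.2175   , 151.42522  ],
       [535.60156  ,  -2.3036227],
       [650.26     ,   6.932968 ],
       [637.876    , 160.6618   ]], dtype=float32))
[ 70  29 220] [ 70  30 221] [ 30   9 167]
[[544.76885329 153.89209846]
 [626.93021391 154.94295798]] [[529.42590106  59.08989597]
 [628.38566982  91.38786863]]
[[251.83834604 190.15863463]
 [251.89098215 247.68467337]]
```

Request:
arm_command(series=[[[25,0,0,0],[25,0,0,0],[25,0,0,0],[20,0,0,0],[7,0,0,0],[3,0,0,0],[0,0,0,0],[0,0,0,0]]])

```text
t: 3.8
tcp_pos: [0.596, 0.189, 0.0077]
tool_rot: [0.04, 0.705, -0.04, 0.707]
force: [-0.0, 0.8, 0.1]
finger_gap: 0.605
```

Request:
arm_command(series=[[[1.5,0,0,0],[1.5,0,0,0],[0,0,0,0]]])

```text
t: 4.1
tcp_pos: [0.595, 0.1889, 0.0035]
tool_rot: [0.04, 0.706, -0.04, 0.706]
force: [-0.2, -0.4, 0.8]
finger_gap: 0.605
```

Request:
arm_command(series=[[[1.5,0,0,0],[0,0,0,0]]])

```text
t: 4.3
tcp_pos: [0.5948, 0.1888, 0.0016]
tool_rot: [0.04, 0.706, -0.04, 0.706]
force: [0.3, 0.2, -1.1]
finger_gap: 0.599
```

Request:
arm_command(series=[[[1.5,0,0,0],[0,0,0,0]]])

```text
t: 4.5
tcp_pos: [0.5948, 0.1888, 0.0001]
tool_rot: [0.04, 0.706, -0.04, 0.706]
force: [-0.3, 0.5, 1.1]
finger_gap: 0.602
```

Request:
arm_command(series=[[[1.5,0,0,0],[0,0,0,0]]])

```text
t: 4.7
tcp_pos: [0.5948, 0.1889, -0.0014]
tool_rot: [0.04, 0.706, -0.04, 0.706]
force: [1.0, -0.2, -0.5]
finger_gap: 0.602
```

Request:
arm_command(series=[[[1,0,0,0],[0,0,0,0]]])

```text
t: 4.9
tcp_pos: [0.5949, 0.1888, -0.0023]
tool_rot: [0.04, 0.706, -0.04, 0.706]
force: [0.2, 0.1, 0.6]
finger_gap: 0.599
```

Request:
arm_command(series=[[[1,-2,0,0],[0,-2,0,0],[0,-2,0,0],[0,-2,0,0],[0,-2,0,0],[0,-2,0,0],[0,-2,0,0],[0,-2,0,0],[0,-2,0,0],[0,-2,0,0]]])

```text
t: 5.9
tcp_pos: [0.593, 0.1693, -0.0031]
tool_rot: [0.041, 0.706, -0.04, 0.706]
force: [1.7, 2.9, 0.2]
finger_gap: 0.602
```

Request:
arm_command(series=[[[0,-2,0,0],[0,-2,0,0],[0,-2,0,0],[0,-2,0,0],[0,-2,0,0],[0,-2,0,0],[0,-2,0,0],[0,-2,0,0],[0,-2,0,0],[0,-2,0,0]]])

```text
t: 6.9
tcp_pos: [0.5905, 0.149, -0.0031]
tool_rot: [0.04, 0.706, -0.04, 0.706]
force: [0.7, 3.0, 1.2]
finger_gap: 0.604
```

Run:
```python
from h import *
w=snapshot("wrist");i=snapshot("side");c=cam("side")
print(slab(ws(i,c),c),status.sense()['force'])
cv2.imwrite("pics/w2b.png",cv2.resize(np.hstack([w,i])[:,:,::-1],(800,300)))
```

```text
((581.5641479492188, 59.78626251220703), (154.1160125732422, 120.83843231201172), np.float32(-0.25995636), array([[520.79596 , -16.99685 ],
       [641.6331  , -17.545052],
       [642.33234 , 136.56937 ],
       [521.4952  , 137.11758 ]], dtype=float32)) [0.83759876 2.61682317 0.80078184]
```

View pics/w2b.png

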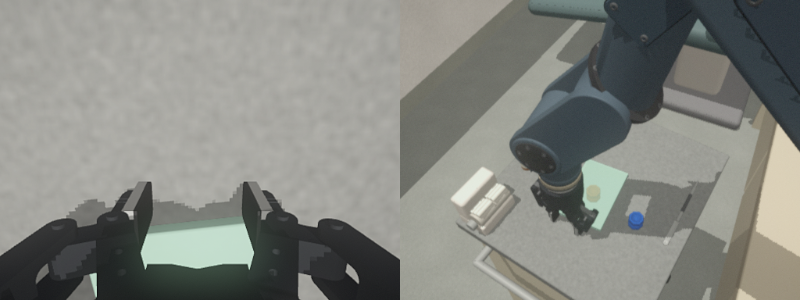

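The slab is in contact at about 3 N and turning towards square. In the wrist half its end line runs (150,226)–(240,219), and the blue dish at (636,220) is clear of the gripper. I'll keep pushing.

Request:
arm_command(series=[[[0,-3,0,0],[0,-3,0,0],[0,-3,0,0],[0,-3,0,0],[0,-3,0,0],[0,-3,0,0],[0,-3,0,0],[0,-3,0,0],[0,-3,0,0],[0,-3,0,0]]])

```text
t: 8.0
tcp_pos: [0.587, 0.1191, -0.0031]
tool_rot: [0.04, 0.706, -0.04, 0.706]
force: [2.4, 3.7, 1.8]
finger_gap: 0.602
```

Request:
arm_command(series=[[[0,-3,0,0],[0,-3,0,0],[0,-3,0,0],[0,-3,0,0],[0,-3,0,0],[0,-3,0,0],[0,-3,0,0],[0,-3,0,0],[0,-3,0,0],[0,-3,0,0]]])

```text
t: 9.0
tcp_pos: [0.5831, 0.0896, -0.0031]
tool_rot: [0.041, 0.706, -0.04, 0.706]
force: [0.2, 4.6, 3.0]
finger_gap: 0.602
```

Request:
arm_command(series=[[[0,-3,0,0],[0,-3,0,0],[0,-3,0,0],[0,-3,0,0],[0,-3,0,0],[0,-3,0,0],[0,-3,0,0],[0,-3,0,0],[0,-3,0,0],[0,-3,0,0]]])

```text
t: 10.0
tcp_pos: [0.5795, 0.0599, -0.0032]
tool_rot: [0.04, 0.706, -0.04, 0.706]
force: [0.4, 4.8, 2.9]
finger_gap: 0.599
```

Run:
```python
from h import *
w=snapshot("scene");i=snapshot("side");c=cam("side");d=cam("scene")
print(slab(ws(i,c),c));print(slab(ws(w,d),d))
cv2.imwrite("pics/w3.png",np.hstack([w,i])[:,:,::-1])
cv2.imwrite("pics/w3b.png",cv2.resize(np.hstack([w,i])[:,:,::-1],(800,300)))
```

```text
((552.795166015625, -22.718063354492188), (154.5041961669922, 102.81462097167969), np.float32(-6.4876785), array([[ 492.98837 ,  -93.66698 ],
       [ 595.1446  , -105.283936],
       [ 612.6019  ,   48.23085 ],
       [ 510.44574 ,   59.84781 ]], dtype=float32))
((558.2739868164062, -25.505409240722656), (155.48977661132812, 106.6463623046875), np.float32(-6.821472), array([[ 496.09406 ,  -96.36643 ],
       [ 601.9855  , -109.033455],
       [ 620.4539  ,   45.355614],
       [ 514.5625  ,   58.022636]], dtype=float32))
```

View pics/w3b.png

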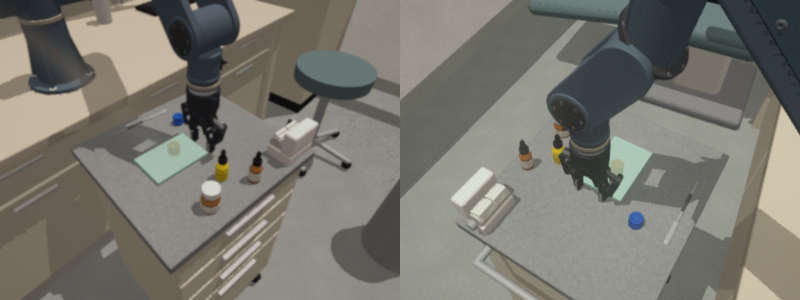

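The slab is now square to the edge: -6.5° and -6.8° from the two cameras, against -6.7° for the edge. In the scene half the slab is at (172,157) with the dish upright at (174,147), and jar, bottles and spatula are undisturbed. About 146 mm is left, so I'll push 120 and then measure.

Request:
arm_command(series=[[[0,-3,0,0],[0,-3,0,0],[0,-3,0,0],[0,-3,0,0],[0,-3,0,0],[0,-3,0,0],[0,-3,0,0],[0,-3,0,0],[0,-3,0,0],[0,-3,0,0]]])

```text
t: 11.1
tcp_pos: [0.5762, 0.0303, -0.0031]
tool_rot: [0.041, 0.706, -0.04, 0.706]
force: [0.6, 6.1, 3.8]
finger_gap: 0.6
```

Request:
arm_command(series=[[[0,-3,0,0],[0,-3,0,0],[0,-3,0,0],[0,-3,0,0],[0,-3,0,0],[0,-3,0,0],[0,-3,0,0],[0,-3,0,0],[0,-3,0,0],[0,-3,0,0]]])

```text
t: 12.1
tcp_pos: [0.5726, 0.0007, -0.0031]
tool_rot: [0.041, 0.706, -0.04, 0.705]
force: [1.1, 6.4, 2.7]
finger_gap: 0.601
```

Request:
arm_command(series=[[[0,-3,0,0],[0,-3,0,0],[0,-3,0,0],[0,-3,0,0],[0,-3,0,0],[0,-3,0,0],[0,-3,0,0],[0,-3,0,0],[0,-3,0,0],[0,-3,0,0]]])

```text
t: 13.1
tcp_pos: [0.569, -0.029, -0.0031]
tool_rot: [0.041, 0.707, -0.04, 0.705]
force: [0.8, 5.7, 3.7]
finger_gap: 0.599
```

Request:
arm_command(series=[[[0,-3,0,0],[0,-3,0,0],[0,-3,0,0],[0,-3,0,0],[0,-3,0,0],[0,-3,0,0],[0,-3,0,0],[0,-3,0,0],[0,-3,0,0],[0,-3,0,0]]])

```text
t: 14.1
tcp_pos: [0.5654, -0.0587, -0.0031]
tool_rot: [0.041, 0.707, -0.04, 0.705]
force: [1.0, 6.1, 4.1]
finger_gap: 0.6
```

```bash
cat > m.py <<'E'
from h import *
import sys
s=status.sense();p=s['tcp_pos']*1000
n=np.array([.1167,.9932]);O=np.array([550,-195.6])
print("tcp dist",(p[:2]-O)@n, s['force'].round(1),s['t'])
im=[]
for k in("scene","side"):
    c=cam(k);i=snapshot(k);im.append(i);ce,sz,a,b=slab(ws(i,c),c);print(k,ce,sz,a,"corner dists",((b-O)@n).round(1))
cv2.imwrite(f"pics/{sys.argv[1]}.png",np.hstack(im)[:,:,::-1])
cv2.imwrite(f"pics/{sys.argv[1]}b.png",np.vstack([im[0][80:380,60:460],im[1][60:360,100:500]])[:,:,::-1])
E
python3 m.py w4
```

```text
tcp dist 137.81199169507508 [1.  6.1 4.1] 14.1
scene (544.5938110351562, -142.70217895507812) (153.08999633789062, 107.15736389160156) -6.569641 corner dists [-24.8 -24.5 128.6 128.3]
side (533.8656616210938, -139.74966430664062) (158.35934448242188, 92.78240203857422) -5.908348 corner dists [-26.2 -24.9 133.4 132.1]
```

View pics/w4b.png

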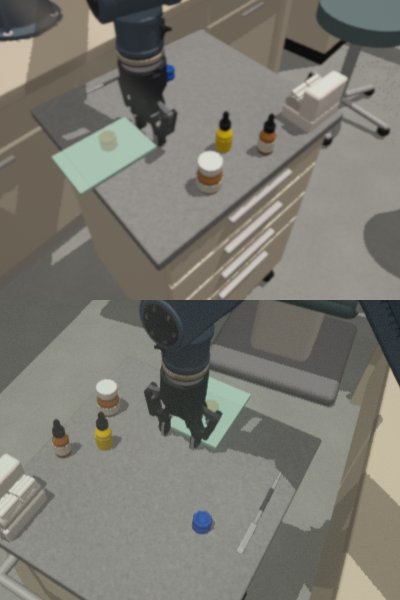

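Overhang is now about 24 mm by both cameras and by fingertip geometry. The dish is upright at (109,140) and the other objects are unmoved. I'll push 24 mm more, slowing at the end, and then back off for a clear view.

Request:
arm_command(series=[[[0,-3,0,0],[0,-3,0,0],[0,-3,0,0],[0,-3,0,0],[0,-3,0,0],[0,-3,0,0],[0,-2,0,0],[0,-2,0,0],[0,-1.5,0,0],[0,-0.5,0,0]]])

```text
t: 15.2
tcp_pos: [0.5626, -0.0824, -0.0031]
tool_rot: [0.041, 0.707, -0.04, 0.705]
force: [0.5, 7.4, 5.3]
finger_gap: 0.598
```

Request:
arm_command(series=[[[0,0,0,0],[0,2,0,0],[0,8,0,0],[0,20,0,0],[0,30,0,0],[0,40,0,0],[0,40,0,0],[0,0,0,0]]])

```text
t: 16.0
tcp_pos: [0.5796, 0.0605, -0.0031]
tool_rot: [0.039, 0.706, -0.038, 0.706]
force: [-0.2, 2.8, 3.3]
finger_gap: 0.6
```

```bash
python3 m.py w5
```

```text
tcp dist 257.79021851395714 [-0.2  2.8  3.3] 16.0
scene (541.4468994140625, -167.66168212890625) (150.65243530273438, 106.49824523925781) -6.67894 corner dists [-48.6 -48.6 102.1 102.1]
side (536.2249755859375, -164.43592834472656) (161.65684509277344, 102.41658782958984) -6.201599 corner dists [-51.9 -51.  110.6 109.7]
```

View pics/w5b.png

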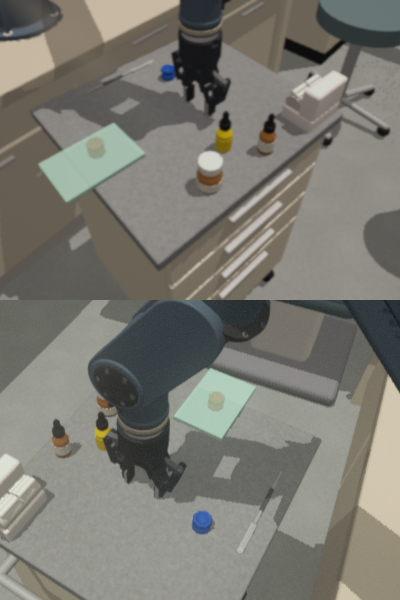

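The gripper has backed off. The scene half shows the slab at (92,160) sticking out over the chair-side edge, dish upright at (95,147). One recheck with a stricter mask on the stored pictures, measuring against each camera's own edge line.

```bash
sed -i 's/(55,22,60)/(60,TH,90)/; 1i TH=35' h.py
python3 - <<'E'
import h; from h import *
im=cv2.imread("pics/w5.png")[:,:,::-1]
for k,i,ey in(("scene",im[:,:512],-194.74),("side",im[:,512:],-196.45)):
  for t in(28,35,45):
    h.TH=t;c=cam(k);ce,sz,a,b=slab(ws(i.copy(),c),c);print(k,t,sz,a,((b-[550,ey])@[.1167,.9932]).round(1))
E
```

```text
scene 28 (149.99029541015625, 105.8787612915039) -6.639221 [-49.1 -49.  101.  100.9]
scene 35 (11.291169166564941, 5.812559127807617) -4.609215 [67.1 67.3 78.6 78.4]Traceback (most recent call last):
  File "<stdin>", line 5, in <module>
  File "h.py", line 21, in slab
    ct=max((k for k in cv2.findContours(m,cv2.RETR_EXTERNAL,cv2.CHAIN_APPROX_NONE)[0] ),key=cv2.contourArea)
ValueError: max() iterable argument is empty
```

Overhang measures about 49 mm and square within 0.1° (scene camera). That's good, so I'll lift the fingers clear and hand in.

Request:
arm_command(series=[[[-10,0,0,0],[-30,0,0,0],[-40,0,0,0],[-20,0,0,0],[0,0,0,0],[0,0,0,0],[0,0,0,0]]])

```text
t: 16.8
tcp_pos: [0.5785, 0.055, 0.0957]
tool_rot: [0.041, 0.707, -0.041, 0.705]
force: [-0.0, 0.7, -0.6]
finger_gap: 0.602
```

Run:
```python
import h; h.TH=28
from h import *
c=cam("scene");i=snapshot("scene");ce,sz,a,b=slab(ws(i,c),c);print(a,((b-[550,-194.74])@[.1167,.9932]).round(1),status.sense()['force'].round(1))
from station import ticket;print(ticket.sign_off())
```

```text
-6.635063 [-49.2 -49.1 101.1 100.9] [ 0.4  0.1 -1.1]
the job is handed in; nothing more can be done
None
```

The slab now sticks out about 49 mm over the chair-side edge (the target was 50 mm). It is square to that edge within about 0.1°, and I handed the job in at about 17 s of the 45 s. I pushed it only by its inner short end with the two half-open fingertips, which squared it up on the way; the force stayed around 9 N or less. Then I backed the gripper off and lifted it clear.

- **Scene camera, after lifting clear:** the outer end was 49.2 and 49.1 mm beyond the edge at its two corners, and the wrist force was about zero.
- **Other estimates of the overhang:** before lifting, fingertip geometry gave about 47 mm and the side camera 50–51 mm. The side camera's outline of the slab was about 11 mm too long, so I trusted it less. My stricter recheck of the stored pictures worked only for the scene camera at its loosest setting and then crashed, so it added nothing for the side camera.
- **Other objects:** in the last pictures I viewed, before lifting, the dish stood upright on the slab. The jar, dropper bottle, spatula and look-alikes appeared unmoved; I judged those by eye and did not measure them.

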